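# Probe the oil gallery and hold the relief plunger on its stop

### The arm

A 7-joint arm with a two-finger parallel gripper is mounted at the origin on the work surface. World frame = base frame: x ahead of the robot, y to its left, z up, the work surface at z = 0. Lengths are in m, angles in rad, forces in N, time in s.
With the tool pointing down it reaches from about 0.4 to 0.9 m from the base axis. Payload 5.5 kg.
Tool frame: the origin (TCP) lies between the finger pads; the fingertips stand 17 mm ahead of it and the grasp point (between the pads) lies 2 mm behind it; z points along the fingers, y is the line along which they close (so a half turn about z gives the same grasp; the last joint's range is limited). The gripper opens to 92 mm and grips with 3 to 60 N. Pads are 19 mm wide; open, the fingers measure 130 mm over their backs; the gripper's body (75 mm by 190 mm) begins 47 mm behind the grasp point.
Start: joints at [-1.02, 0.501, -0.427, 1.55, 0.221, 1.138, -0.21], TCP at [0.184, 0.623, 0.244] pointing down, gripper open.
Joint ranges: [-2.88, 2.88], [-0.31, 2.03], [-1.54, 1.56], [0.2, 2.42], [-1.41, 4.55], [0.19, 2.02], [-2.57, 2.57]. Speed limits (rad/s): [2.57, 2.57, 3.14, 3.14, 3.14, 3.14, 3.14].

### API

Orientations are given as a 3x3 rotation matrix whose columns are the frame's x, y, z axes.
In Python, from rig import read_state, capture, close_job gives the robot as it stands.
- The arm moves only by the tool jog_arm, never from a script. Its argument "increments" is a list of rows, each a list of 3 entries, a list of its own where there are three numbers: the shift along the tool's x, y, z in m, then the turn, a rotation vector about the tool's x, y, z in rad, then the finger opening in m, from 0 to 0.0918. A call has 1 to 20 rows; each row shifts and turns the commanded pose from where the row before left it, along the tool's axes as they then stand; what a row does not reach is not made up. A row lasts 1/12 s, in which the tool goes at most 41.7 mm and 7.16 degrees, less where a joint would pass 70% of its speed; a pose out of reach is approached as far as the arm can. A call with a gripper value outside its range is refused whole. The fingers move at their own pace and stop on an object; "squeeze" is the grip in N (left out, the last holds). Time passes only in rows, so rows that do not move let the fingers close. It gives the time, the measured TCP pose, the force, the opening and the grip force at its end, in the units of the state.
- read_state(): the state, without advancing time (a new reading comes with each control period).
- capture(name): name is "scene" or "top" or "wrist"; returns a dict with "color" (480x640x3 uint8, red, green, blue), "K" (3x3 intrinsics, pixels), "rvec" (rotation vector, rad) and "tvec" (3), from world to camera coordinates, as OpenCV has them; the wrist camera has in their place "tool_from_camera" (4x4, takes a point from camera to tool coordinates, whose origin is the TCP and whose axes are the flange's). Camera axes: x right, y down, z forward; pixel columns grow to the right and rows downward; lengths in m; the calibration is good to about 2 mm. A picture is of the moment at which its call begins: read the wrist's pose just before it. There is no depth.
- close_job(): hands the job in; it is judged then, once.
The state is a dict: "clock": time; "q": joint angles; "dq": joint speeds; "tau": joint torques, N m; "tcp_pos": TCP position; "tool_rot": TCP orientation; "force": force on the tool from outside, world axes, zero at the start; "moment": the same for the moment, N m; "width": finger opening in m; "grasp_force": force on a finger pad.
Only numpy, scipy, OpenCV 4.12 (cv2) and the standard library are available. Lean on these libraries where they do the work, as an engineer would, in place of code of your own. Each camera call takes 0.05 s, during which the arm holds its last target. There are 200 camera calls.

### The job

Take the plain cylindrical probe (not the mushroom-headed drift) from the wooden rack, put its tip down into the square inlet pocket of the oil-pump housing and, keeping it upright and its tip low in the groove, trace the groove slowly, at a few centimetres a second, round the corner to the sprung relief plunger at its end. Push the plunger in with the probe's shank until it is fully home on its hard stop, firmly but without ramming it (never over 40 N), and finish while still gripping the probe and holding the plunger there. Leave the other tools and parts on the bench alone.

Things in the scene. Friction and masses are not known exactly. Their poses are not given: they have to be found in the camera images.
- probe_grip (a point): Middle of the probe's grip: 22 mm above the grip's lower end, 60 mm above the tip, z up the probe. The probe is an upright metal hand tool, 0.12 kg: a plain cylindrical dark-steel grip, 24 mm diameter and 44 mm long, above a slim bare steel shank, 10 mm diameter and 38 mm long. It starts standing in one of the rack's two holes, its grip resting on the rack's top.
- probe_tip (a point): Centre of the flat lower end (tip) of the probe's shank, 60 mm below the middle of the grip; z points up the probe.
- probe: The same probe as a whole; its origin is at the tip, z up the probe.
- rack: Fixed wooden block, 160 x 50 x 45 mm high (long side along its x), origin under its centre, with two 12.4 mm through holes 45 mm either side of its centre along x. One holds the probe (tip 7 mm above the table), the other the drift; which is which varies. Lift the probe at least 50 mm to clear it.
- drift: The other tool in the rack, not to be used: same shank, but a short neck and a 36 mm wide mushroom-shaped head instead of a plain cylinder; its top is 70 mm above its tip. Origin at its tip.
- housing: Fixed aluminium oil-pump housing, 150 (x) x 200 (y) mm, flat top 40 mm above the table, origin under its centre. In its top is a groove 18 mm wide, 20 mm deep: from a 34 mm square inlet pocket 75 mm along +x to a square corner, then along +y to the relief plunger. Above the top stand only bolt heads (5 mm), a round cover (9 mm) and the plunger's block (12 mm) at the end of the groove.
- inlet (a point): Centre of the inlet pocket, on the groove floor (20 mm above the table); axes as the housing.
- leg1 (a point): On the groove floor and centre line in the first leg, 40 mm from the inlet and 35 mm before the corner; axes as the housing.
- corner (a point): On the groove floor, where the centre lines of both legs cross; axes as the housing.
- leg2 (a point): On the groove floor and centre line in the second leg, 40 mm past the corner; axes as the housing.
- plunger_face (a point): Centre of the front face of the relief plunger: a steel disc 16 mm across, 5 mm thick, on a sprung 8 mm rod; its front looks along the housing's -y. 31 mm above the table and, at rest, 85 mm past the corner. It moves with the plunger; axes as the housing.
- plunger (a joint): Travel of the relief plunger in m along the housing's +y: 0 at rest, 0.012 when the disc's back meets the block, which is its hard stop. The spring pushes back with 2 N at rest rising to 6 N at the stop; more push than that bears on the stop.
- piston: Aluminium piston 52 mm across, 47 mm high, standing to the left beyond the housing; a bystander to be left alone. Origin at its underside.
- bearing: Steel ring bearing 62 mm across, 16 mm high, left of the housing; a bystander to be left alone. Origin at its underside.
- sprocket: Flat steel sprocket 110 mm across beyond the housing; a bystander to be left alone. Origin at its underside.
- spanner: Steel spanner lying at the left; a bystander to be left alone. Origin at its underside.
- nut: Large hexagon nut, 30 mm across flats, 12 mm high, beyond the rack, to the right of the housing; a bystander to be left alone. Origin at its underside.
- conrod: Steel connecting rod lying right of the rack, 14 mm high, origin in its big eye; a bystander to be left alone. Origin at its underside.

How it is judged:
On the way, in this order (a step that is already met when the one before it is completed fails the run):
1. the held probe's tip is down in the inlet pocket (horizontal distance between probe_tip and inlet below 0.016 m and height (world z) of probe_tip below 0.034 m and angle between probe_tip's own z axis and vertical below 0.4 rad and contact force between the fingers and probe above 2 N), for 0.1 s.
2. the tip passes low along the first leg of the groove (horizontal distance between probe_tip and leg1 below 0.014 m and height (world z) of probe_tip below 0.034 m and angle between probe_tip's own z axis and vertical below 0.4 rad and contact force between the fingers and probe above 2 N), for 0.1 s.
3. the tip passes the corner (horizontal distance between probe_tip and corner below 0.014 m and height (world z) of probe_tip below 0.034 m and angle between probe_tip's own z axis and vertical below 0.4 rad and contact force between the fingers and probe above 2 N), for 0.1 s.
4. the tip passes low along the second leg (horizontal distance between probe_tip and leg2 below 0.014 m and height (world z) of probe_tip below 0.034 m and angle between probe_tip's own z axis and vertical below 0.4 rad and contact force between the fingers and probe above 2 N), for 0.1 s.
5. the probe has pushed the plunger home on its stop (value of joint plunger above 0.0105 m and contact force between probe and plunger above 4 N), for 0.3 s.
At the end, for the whole second after the job is handed in: The gripper still holds the probe (over 2 N), upright within 0.4 rad with its tip under 34 mm above the table (in the groove), still (under 20 mm/s), its shank pressing the plunger with over 4 N and the plunger within 1.5 mm of its stop (joint over 0.0105 m) (all of step 5 and contact force between the fingers and probe above 2 N and height (world z) of probe_tip below 0.034 m and angle between probe_tip's own z axis and vertical below 0.4 rad and linear speed of probe below 0.02 m/s and horizontal distance between probe_tip and plunger_face below 0.02 m); the arm keeps its last pose, push and grip.
It fails at once if the plunger is rammed with over 40 N (contact force between probe and plunger above 40 N).
It fails at once if the probe is moved faster than 0.15 m/s in the groove (linear speed of probe above 0.15 m/s and height (world z) of probe_tip below 0.034 m and horizontal distance between probe_tip and corner below 0.085 m).
It fails at once if a bystander is moved by more than 40 mm (distance of any of drift, piston, bearing, sprocket, spanner, nut, conrod from where it was at the start of the episode above 0.04 m).
It also fails if it takes over 64 s, if anything falls off the work surface, if the arm or the gripper's body presses on something with over 40 N, if the wrist force passes 120 N, or if a joint passes its speed limit or range.

## Working session

There is one attempt and no reset: what is moved stays moved. The work goes in short steps, Python scripts to look and compute and a tool call to move; the robot and the scene stay as the last step left them, time stands still between calls to the robot, and variables do not carry over. Pictures are saved under pics/ and viewed, at most 10 in all, crops included, and the job is handed in when it is done.

Besides the shell and the picture viewer there is one more tool, called after "Call:" in YAML: its name, and indented under it one key for each argument. jog_arm: Moves the arm, as the interface text tells. Its arguments: {"type":"object","properties":{"increments":{"type":"array","items":{"type":"array"}},"squeeze":{"type":"number"}},"required":["increments"]}

```bash
mkdir -p pics; python3 - <<'E'
from rig import *
import cv2
s=read_state();print(s['clock'],s['tcp_pos'],s['tool_rot'],s['width'])
for n in("top","scene"):
    c=capture(n);cv2.imwrite(f'pics/{n}0.png',c['color'][:,:,::-1]);print(c['K'],c['rvec'],c['tvec'])
E
```

```text
0.0 [0.18434622 0.62262503 0.24268093] [[-9.58888287e-01  2.83783171e-01 -6.04016030e-04]
 [ 2.83783807e-01  9.58886559e-01 -1.82164037e-03]
 [ 6.22319708e-05 -1.91815959e-03 -9.99998158e-01]] 0.09167294407733671
[[585.70524105   0.         316.32523246]
 [  0.         585.70524105 243.83739951]
 [  0.           0.           1.        ]] [ 2.23288643 -2.16784283  0.06764126] [0.00221346 0.60436099 1.36132558]
[[503.69277072   0.         319.37793222]
 [  0.         503.69277072 243.18680125]
 [  0.           0.           1.        ]] [ 1.82775461  1.49245105 -0.71267118] [-0.13254855 -0.33914271  1.58981969]
```

View pics/top0.png

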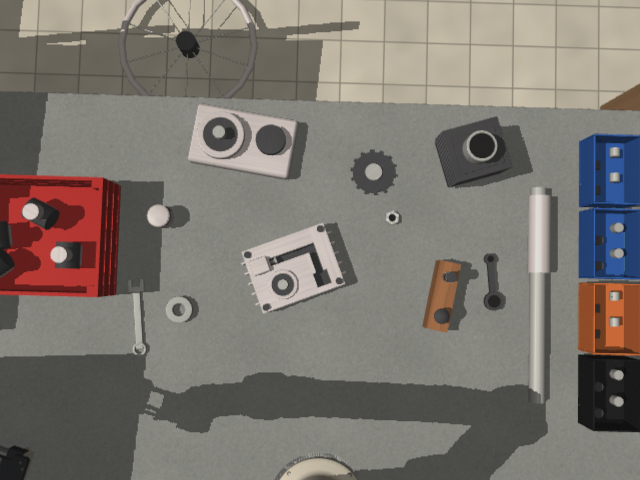

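View pics/scene0.png

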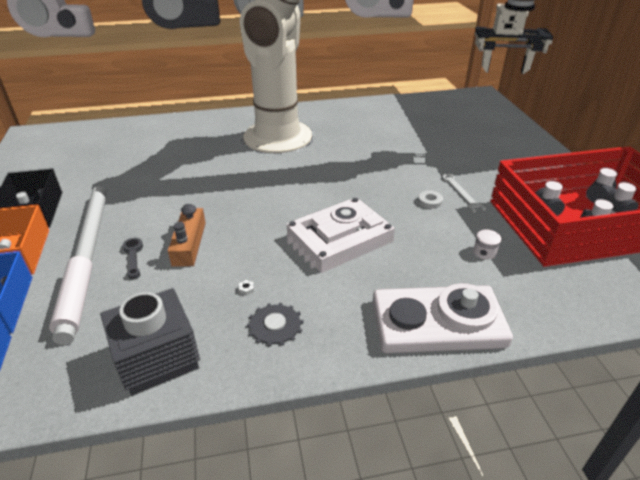

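```bash
python3 - <<'E'
import cv2,numpy as np
t=cv2.imread('pics/top0.png');s=cv2.imread('pics/scene0.png')
a=cv2.resize(t[215:320,235:355],None,fx=5,fy=5,interpolation=cv2.INTER_CUBIC)
b=cv2.resize(s[195:275,155:225],(200,229),interpolation=cv2.INTER_CUBIC)
d=cv2.resize(t[250:340,415:475],(200,296),interpolation=cv2.INTER_CUBIC)
o=np.zeros((525,800,3),np.uint8);o[:525,:600]=a;o[:229,600:]=b;o[229:,600:]=d
cv2.imwrite('pics/crop1.png',o)
E
```

```text
(no output)
```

View pics/crop1.png

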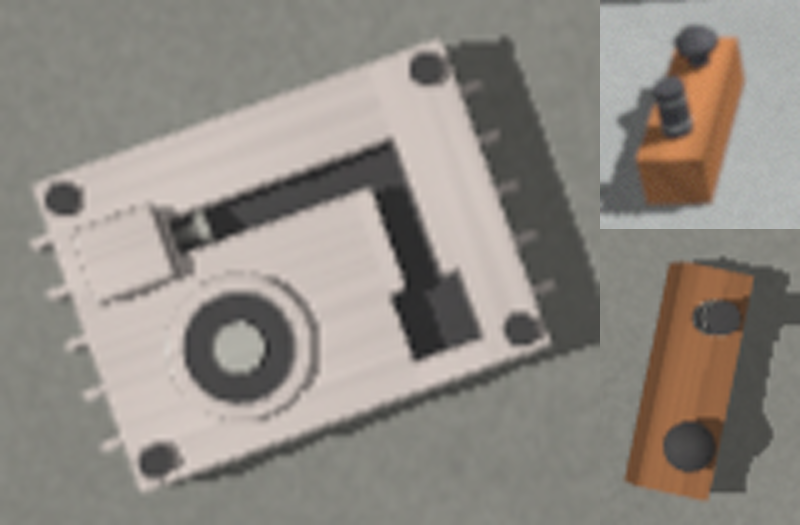

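```bash
cat > h.py <<'E'
import numpy as np,cv2
from scipy.spatial.transform import Rotation as Ro
def cast(uv,K,R,C,z):  # R cam->world, C cam centre
    uv=np.atleast_2d(np.float64(uv));d=np.c_[uv,np.ones(len(uv))]@np.linalg.inv(K).T@R.T
    return C+d*((z-C[2])/d[:,2])[:,None]
def fixed(K,rv,tv):
    R=cv2.Rodrigues(np.float64(rv))[0].T;return K,R,-R@np.float64(tv)
def wrist(s,c):
    T=np.array(c['tool_from_camera']);R=np.array(s['tool_rot'])
    return np.array(c['K']),R@T[:3,:3],np.array(s['tcp_pos'])+R@T[:3,3]
TOP=fixed(np.array([[585.70524105,0,316.32523246],[0,585.70524105,243.83739951],[0,0,1]]),[2.23288643,-2.16784283,0.06764126],[0.00221346,0.60436099,1.36132558])
E
python3 - <<'E'
from h import *
p=lambda l,s=5,o=(235,215):np.array(l)/s+o
H=cast(p([(38,183),(440,40),(548,345),(142,490)]),*TOP,.04)
print(H.round(4),[np.linalg.norm(H[i]-H[i-1]).round(4) for i in range(4)])
ey=(H[0]-H[1]+H[3]-H[2])[:2];ey/=np.linalg.norm(ey);ex=np.array([ey[1],-ey[0]]);print('ex',ex,np.degrees(np.arctan2(ex[1],ex[0])))
P=cast(p([(437,316),(392,142),(455,272),(482,340),(393,295),(415,360)]),*TOP,.04)[:,:2]
print('inlet',P[0],'outer-corner rel',(P[1]-P[0])@ex,(P[1]-P[0])@ey,'expect 84,-9')
print(np.c_[(P[2:]-P[0])@ex,(P[2:]-P[0])@ey], 'housing ctr',H.mean(0))
q=lambda l:(np.array(l)-(600,229))/(200/60)+(415,250)
r=cast(q([(690,265),(753,275),(710,497),(650,488)]),*TOP,.045)
print(r.round(4),[np.linalg.norm(r[i]-r[i-1]).round(4) for i in range(4)]);c=r.mean(0);u=(r[0]+r[1]-r[2]-r[3]);u/=np.linalg.norm(u)
print('hole far',c+.045*u,'near',c-.045*u,'u',u)
print('probe top',cast(q([(725,318)]),*TOP,.089),'drift top',cast(q([(690,446)]),*TOP,.07))
E
```

```text
[[ 0.5798  0.1896  0.04  ]
 [ 0.6515  0.0063  0.04  ]
 [ 0.5122 -0.0474  0.04  ]
 [ 0.4405  0.1369  0.04  ]] [np.float64(0.1489), np.float64(0.1968), np.float64(0.1493), np.float64(0.1978)]
ex [0.93165462 0.36334512] 21.305773788764178
inlet [0.5240233  0.00401634] outer-corner rel 0.08250206143196984 -0.007408146156459409 expect 84,-9
[[ 0.01627156 -0.01462097]
 [-0.01734451 -0.01580049]
 [ 0.01589881  0.01583764]
 [-0.01562597  0.01632965]] housing ctr [0.54598391 0.07133408 0.04      ]
[[ 0.5721 -0.27    0.045 ]
 [ 0.5664 -0.3137  0.045 ]
 [ 0.4132 -0.2866  0.045 ]
 [ 0.4182 -0.2453  0.045 ]] [np.float64(0.1558), np.float64(0.0441), np.float64(0.1556), np.float64(0.0417)]
hole far [ 0.53686922 -0.28637505  0.045     ] near [ 0.44812119 -0.27141552  0.045     ] u [ 0.9860892  -0.16621702  0.        ]
probe top [[ 0.53614495 -0.28409729  0.089     ]] drift top [[ 0.44928819 -0.26657185  0.07      ]]
```

Call:
jog_arm:
  increments:
    - [[0,0,0],[0,0,0.124],0.0918]
    - [[0,0,0],[0,0,0.124],0.0918]
    - [[0,0,0],[0,0,0.124],0.0918]
    - [[0,0,0],[0,0,0.124],0.0918]
    - [[0,0,0],[0,0,0.124],0.0918]
    - [[0,0,0],[0,0,0.124],0.0918]
    - [[0,0,0],[0,0,0.124],0.0918]
    - [[0,0,0],[0,0,0.124],0.0918]
    - [[0,0,0],[0,0,0.124],0.0918]
    - [[0,0,0],[0,0,0.124],0.0918]

```text
clock: 0.93
tcp_pos: [0.1843, 0.6229, 0.2431]
tool_rot: [[-0.037, 0.999, -0.0], [0.999, 0.037, -0.001], [-0.001, -0.0, -1.0]]
force: [0.1, 0.6, 0.6]
width: 0.0918
grasp_force: 0.0
```

Call:
jog_arm:
  increments:
    - [[-0.027,0.0186,0],[0,0,0],0.0918]
    - [[-0.027,0.0186,0],[0,0,0],0.0918]
    - [[-0.027,0.0186,0],[0,0,0],0.0918]
    - [[-0.027,0.0186,0],[0,0,0],0.0918]
    - [[-0.027,0.0186,0],[0,0,0],0.0918]
    - [[-0.027,0.0186,0],[0,0,0],0.0918]
    - [[-0.027,0.0186,0],[0,0,0],0.0918]
    - [[-0.027,0.0186,0],[0,0,0],0.0918]
    - [[-0.027,0.0186,0],[0,0,0],0.0918]
    - [[-0.027,0.0186,0],[0,0,0],0.0918]
    - [[-0.027,0.0186,0],[0,0,0],0.0918]
    - [[-0.027,0.0186,0],[0,0,0],0.0918]
    - [[-0.027,0.0186,0],[0,0,0],0.0918]
    - [[-0.027,0.0186,0],[0,0,0],0.0918]
    - [[-0.027,0.0186,0],[0,0,0],0.0918]
    - [[-0.027,0.0186,0],[0,0,0],0.0918]

```text
clock: 2.27
tcp_pos: [0.5008, 0.203, 0.2435]
tool_rot: [[-0.043, 0.999, -0.001], [0.999, 0.043, -0.0], [-0.0, -0.001, -1.0]]
force: [0.4, 0.3, 0.1]
width: 0.092
grasp_force: 0.0
```

```bash
python3 -c "
from rig import *
s=read_state();print(s['clock'],s['tcp_pos'],s['tool_rot'],s['q'])"
```

```text
2.2667 [0.50081662 0.2029727  0.24347668] [[-4.31472982e-02  9.99068585e-01 -5.22637647e-04]
 [ 9.99068713e-01  4.31472246e-02 -1.51267937e-04]
 [-1.28576679e-04 -5.28677724e-04 -9.99999852e-01]] [-0.48376355  0.27348699  0.05837578  1.84122839 -0.01849698  1.02793435
 -0.37482735]
```

Call:
jog_arm:
  increments:
    - [[-0.0338,0.002,0],[0,0,0],0.0918]
    - [[-0.0338,0.002,0],[0,0,0],0.0918]
    - [[-0.0338,0.002,0],[0,0,0],0.0918]
    - [[-0.0338,0.002,0],[0,0,0],0.0918]
    - [[0,0,0],[0,0,0],0.0918]
    - [[0,0,0],[0,0,0],0.0918]

```text
clock: 2.77
tcp_pos: [0.5141, 0.0671, 0.2435]
tool_rot: [[-0.038, 0.999, -0.001], [0.999, 0.038, -0.001], [-0.001, -0.001, -1.0]]
force: [0.7, -0.0, -0.5]
width: 0.092
grasp_force: 0.0
```

```bash
cat > look.py <<'E'
import sys,pickle,cv2
from rig import *
s=read_state();c=capture('wrist');n=sys.argv[1]
cv2.imwrite(f'pics/{n}.png',c['color'][:,:,::-1]);pickle.dump((s,c),open(n+'.pkl','wb'))
print(s['clock'],s['tcp_pos'],s['tool_rot'])
E
python3 look.py w1
```

```text
2.7667 [0.51411542 0.06710359 0.24348186] [[-3.78750332e-02  9.99282332e-01 -5.49519791e-04]
 [ 9.99282297e-01  3.78746848e-02 -6.30998603e-04]
 [-6.09732867e-04 -5.73024492e-04 -9.99999650e-01]]
```

Call:
jog_arm:
  increments:
    - [[-0.034,-0.002,0],[0,0,0],0.0918]
    - [[-0.034,-0.002,0],[0,0,0],0.0918]
    - [[-0.034,-0.002,0],[0,0,0],0.0918]
    - [[-0.034,-0.002,0],[0,0,0],0.0918]
    - [[-0.034,-0.002,0],[0,0,0],0.0918]
    - [[-0.034,-0.002,0],[0,0,0],0.0918]
    - [[-0.034,-0.002,0],[0,0,0],0.0918]
    - [[-0.034,-0.002,0],[0,0,0],0.0918]
    - [[-0.034,-0.002,0],[0,0,0],0.0918]
    - [[-0.034,-0.002,0],[0,0,0],0.0918]

```text
clock: 3.65
tcp_pos: [0.5098, -0.27, 0.2434]
tool_rot: [[-0.047, 0.999, 0.0], [0.999, 0.047, 0.001], [0.001, 0.0, -1.0]]
force: [0.6, -0.1, 1.0]
width: 0.0915
grasp_force: 0.0
```

Call:
jog_arm:
  increments:
    - [[0,0,0],[0,0,0.124],0.0918]
    - [[0,0,0],[0,0,0.124],0.0918]
    - [[0,0,0],[0,0,0.124],0.0918]
    - [[0,0,0],[0,0,0.124],0.0918]
    - [[0,0,0],[0,0,0.124],0.0918]
    - [[0,0,0],[0,0,0.124],0.0918]
    - [[0,0,0],[0,0,0.124],0.0918]
    - [[0,0,0],[0,0,0.124],0.0918]
    - [[0,0,0],[0,0,0.124],0.0918]
    - [[0,0,0],[0,0,0.124],0.0918]
    - [[0,0,0],[0,0,0],0.0918]
    - [[0,0,0],[0,0,0],0.0918]

```text
clock: 4.65
tcp_pos: [0.5097, -0.2689, 0.2433]
tool_rot: [[0.928, 0.371, -0.0], [0.371, -0.928, 0.001], [-0.0, -0.001, -1.0]]
force: [-0.2, 0.6, 0.3]
width: 0.0919
grasp_force: 0.0
```

```bash
python3 look.py w2; python3 -c "
import cv2,numpy as np
cv2.imwrite('pics/w12.png',cv2.resize(np.hstack([cv2.imread('pics/w1.png'),cv2.imread('pics/w2.png')]),(800,300),interpolation=cv2.INTER_AREA))"
```

```text
4.65 [ 0.50974598 -0.2688741   0.24329018] [[ 9.28455245e-01  3.71443984e-01 -4.73513022e-04]
 [ 3.71444230e-01 -9.28455050e-01  6.35525060e-04]
 [-2.03573597e-04 -7.65940255e-04 -9.99999686e-01]]
```

View pics/w12.png

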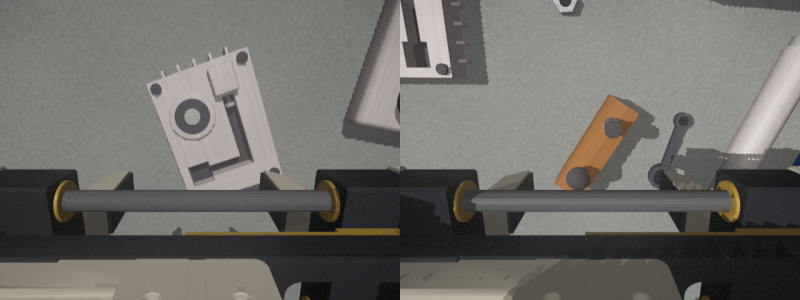

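```bash
python3 -c "
import cv2,numpy as np
a=cv2.imread('pics/w1.png')[60:310,230:460];b=cv2.imread('pics/w2.png')[140:310,250:380]
a=cv2.resize(a,None,fx=2,fy=2,interpolation=3);b=cv2.resize(b,None,fx=2.5,fy=2.5,interpolation=3)
o=np.zeros((500,460+325,3),np.uint8);o[:,:460]=a;o[:425,460:]=b
cv2.imwrite('pics/crop2.png',o)"
```

```text
(no output)
```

View pics/crop2.png

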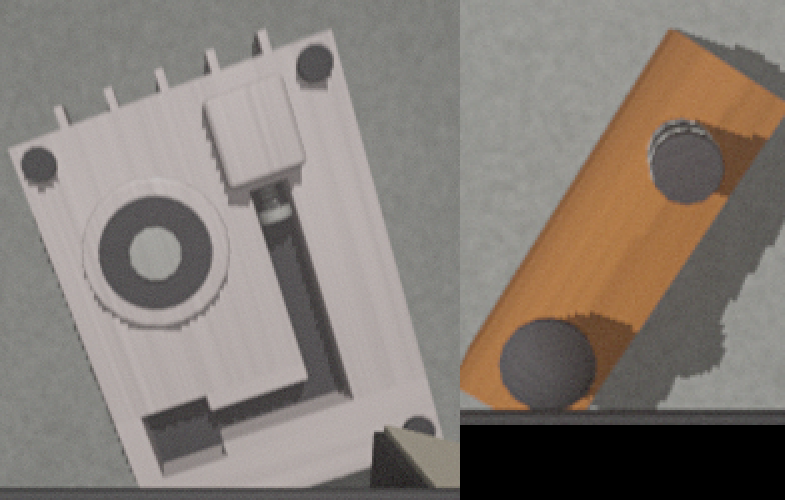

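```bash
python3 - <<'E'
from h import *
import pickle
s,c=pickle.load(open('w1.pkl','rb'));W=wrist(s,c);print('cam',W[2])
g=lambda l:np.array(l)/2.+(230,60)
H=cast(g([(10,150),(331,30)]),*W,.04)[:,:2];e=H[1]-H[0];print(np.linalg.norm(e),'->150')
P=cast(g([(184,435),(352,398),(306,378),(290,215),(257,215),(143,415),(207,397),(225,453),(162,475)]),*W,.04)[:,:2]
for ex in(e/np.linalg.norm(e),np.array([.9317,.3633])):
    ey=np.array([-ex[1],ex[0]]);d=P-P[0];print(ex,np.degrees(np.arctan2(ex[1],ex[0])),P[0]);print(np.c_[d@ex,d@ey].round(4))
s,c=pickle.load(open('w2.pkl','rb'));W=wrist(s,c)
q=lambda l:(np.array(l)-(460,0))/2.5+(250,140)
t=cast(q([(687,169),(652,169),(722,169)]),*W,.089);print('probe',t,np.linalg.norm(t[1]-t[2]))
R=np.array(s['tool_rot']);print('tool shift',R.T@(np.r_[t[0,:2],.066]-s['tcp_pos']))
E
```

```text
cam [0.51194624 0.13304431 0.38321845]
0.148550350272084 ->150
[0.92946913 0.3688999 ] 21.647787404349764 [0.52393954 0.00723294]
[[ 0.      0.    ]
 [ 0.0828 -0.0091]
 [ 0.0647  0.0079]
 [ 0.0802  0.0841]
 [ 0.066   0.0891]
 [-0.0154  0.0164]
 [ 0.0169  0.0147]
 [ 0.016  -0.0156]
 [-0.0172 -0.0163]]
[0.9317 0.3633] 21.30242077282955 [0.52393954 0.00723294]
[[ 0.      0.    ]
 [ 0.0829 -0.0086]
 [ 0.0647  0.0083]
 [ 0.0796  0.0846]
 [ 0.0655  0.0895]
 [-0.0155  0.0163]
 [ 0.0168  0.0148]
 [ 0.0161 -0.0155]
 [-0.0171 -0.0164]]
probe [[ 0.53422588 -0.28245468  0.089     ]
 [ 0.53006069 -0.27206488  0.089     ]
 [ 0.53839093 -0.29284413  0.089     ]] 0.022386828892181434
tool shift [0.01772015 0.02183766 0.1772699 ]
```

Call:
jog_arm:
  increments:
    - [[0.009,0.0112,0],[0,0,0],0.0918]
    - [[0.009,0.0112,0],[0,0,0],0.0918]
    - [[0,0,0.015],[0,0,0],0.0918]
    - [[0,0,0.015],[0,0,0],0.0918]
    - [[0,0,0.015],[0,0,0],0.0918]
    - [[0,0,0.015],[0,0,0],0.0918]
    - [[0,0,0.015],[0,0,0],0.0918]
    - [[0,0,0.015],[0,0,0],0.0918]
    - [[0,0,0.015],[0,0,0],0.0918]
    - [[0,0,0.015],[0,0,0],0.0918]
    - [[0,0,0.015],[0,0,0],0.0918]
    - [[0,0,0.015],[0,0,0],0.0918]
    - [[0,0,0.009],[0,0,0],0.0918]
    - [[0,0,0.009],[0,0,0],0.0918]
    - [[0,0,0.009],[0,0,0],0.0918]
    - [[0,0,0],[0,0,0],0.0918]

```text
clock: 6.03
tcp_pos: [0.533, -0.2844, 0.0651]
tool_rot: [[0.931, 0.366, -0.002], [0.366, -0.931, 0.001], [-0.001, -0.002, -1.0]]
force: [-0.9, -0.1, 0.1]
width: 0.0918
grasp_force: 0.0
```

Call:
jog_arm:
  increments:
    - [[0,0,0],[0,0,0],0.05]
    - [[0,0,0],[0,0,0],0.03]
    - [[0,0,0],[0,0,0],0.02]
    - [[0,0,0],[0,0,0],0.01]
    - [[0,0,0],[0,0,0],0.01]
    - [[0,0,0],[0,0,0],0.01]
    - [[0,0,0],[0,0,0],0.01]
    - [[0,0,0],[0,0,0],0.01]
    - [[0,0,0],[0,0,0],0.01]
    - [[0,0,0],[0,0,0],0.01]
  squeeze: 40

```text
clock: 6.87
tcp_pos: [0.5338, -0.2851, 0.0667]
tool_rot: [[0.931, 0.365, -0.0], [0.365, -0.931, 0.0], [-0.0, -0.0, -1.0]]
force: [0.2, -0.3, -0.0]
width: 0.0298
grasp_force: 0.0
```

Call:
jog_arm:
  increments:
    - [[0,0,0],[0,0,0],0.01]
    - [[0,0,0],[0,0,0],0.01]
    - [[0,0,0],[0,0,0],0.01]
    - [[0,0,0],[0,0,0],0.01]
    - [[0,0,0],[0,0,0],0.01]
    - [[0,0,0],[0,0,0],0.01]

```text
clock: 7.37
tcp_pos: [0.5333, -0.2838, 0.0666]
tool_rot: [[0.931, 0.366, -0.001], [0.366, -0.931, 0.002], [-0.0, -0.002, -1.0]]
force: [-2.8, 4.5, 5.9]
width: 0.0231
grasp_force: 40.0
```

```bash
python3 look.py w3
```

```text
7.3667 [ 0.53327429 -0.28375656  0.06663305] [[ 9.30723969e-01  3.65720052e-01 -1.31839079e-03]
 [ 3.65722169e-01 -9.30721553e-01  2.16471241e-03]
 [-4.35375983e-04 -2.49691447e-03 -9.99996788e-01]]
```

Call:
jog_arm:
  increments:
    - [[0,0,-0.01],[0,0,0],0.01]
    - [[0,0,-0.015],[0,0,0],0.01]
    - [[0,0,-0.016],[0,0,0],0.01]
    - [[0,0,-0.016],[0,0,0],0.01]
    - [[0,0,-0.016],[0,0,0],0.01]
    - [[0,0,-0.016],[0,0,0],0.01]
    - [[0,0,-0.016],[0,0,0],0.01]
    - [[0,0,0],[0,0,0],0.01]
    - [[0,0,0],[0,0,0],0.01]

```text
clock: 8.17
tcp_pos: [0.5345, -0.286, 0.1728]
tool_rot: [[0.931, 0.365, 0.003], [0.365, -0.931, -0.002], [0.002, 0.003, -1.0]]
force: [0.1, -0.2, -1.3]
width: 0.0233
grasp_force: 40.0
```

Call:
jog_arm:
  increments:
    - [[0.0069,-0.0195,0],[0,0,0],0.01]
    - [[0.0069,-0.0195,0],[0,0,0],0.01]
    - [[0.0069,-0.0195,0],[0,0,0],0.01]
    - [[0.0069,-0.0195,0],[0,0,0],0.01]
    - [[0.0069,-0.0195,0],[0,0,0],0.01]
    - [[0.0069,-0.0195,0],[0,0,0],0.01]
    - [[0.0069,-0.0195,0],[0,0,0],0.01]
    - [[0.0069,-0.0195,0],[0,0,0],0.01]
    - [[0.0069,-0.0195,0],[0,0,0],0.01]
    - [[0.0069,-0.0195,0],[0,0,0],0.01]
    - [[0.0069,-0.0195,0],[0,0,0],0.01]
    - [[0.0069,-0.0195,0],[0,0,0],0.01]
    - [[0.0069,-0.0195,0],[0,0,0],0.01]
    - [[0.0069,-0.0195,0],[0,0,0],0.01]
    - [[0,0,0],[0,0,0],0.01]
    - [[0,0,0],[0,0,0],0.01]
    - [[0,0,0],[0,0,0],0.01]

```text
clock: 9.58
tcp_pos: [0.5235, 0.0035, 0.1709]
tool_rot: [[0.931, 0.365, -0.001], [0.365, -0.931, -0.001], [-0.001, 0.001, -1.0]]
force: [-0.1, -0.6, -0.2]
width: 0.0234
grasp_force: 40.0
```

```bash
python3 look.py w4; python3 - <<'E'
from rig import *
import cv2,numpy as np,pickle
c=capture('scene');pickle.dump(c,open('s1.pkl','wb'));a=c['color'][:,:,::-1]
w=cv2.imread('pics/w4.png')
o=np.zeros((540,800,3),np.uint8);o[:,:480]=cv2.resize(a[110:290,270:430],(480,540),interpolation=3);o[:240,480:]=cv2.resize(w,(320,240))
cv2.imwrite('pics/crop3.png',o)
E
```

```text
9.5833 [0.52352564 0.0035474  0.17094464] [[ 9.31021660e-01  3.64962303e-01 -1.08880963e-03]
 [ 3.64961329e-01 -9.31022146e-01 -9.95543911e-04]
 [-1.37704188e-03  5.29499534e-04 -9.99998912e-01]]
```

View pics/crop3.png

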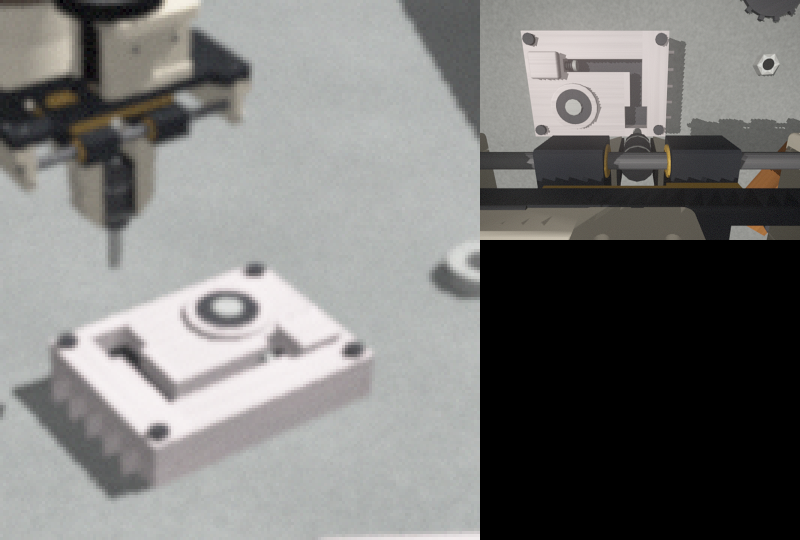

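```bash
python3 - <<'E'
from h import *
import pickle
c=pickle.load(open('s1.pkl','rb'));S=fixed(np.array(c['K']),c['rvec'],c['tvec'])
g=lambda l:np.array(l)/3.+(270,110)
print('tip',cast(g([(114,264)]),*S,.111),'pocket',cast(g([(117,346)]),*S,.04), 'pred pix tip', )
P=cv2.projectPoints(np.array([[.5245,.004,.111],[.524,.006,.04]]),c['rvec'],c['tvec'],c['K'],None)[0].reshape(-1,2);print((P-(270,110))*3)
s,c=pickle.load(open('w4.pkl','rb'));W=wrist(s,c)
k=lambda l:(np.array(l)-(480,0))*2.
print(cast(k([(635.5,116.5)]),*W,.04))
w=cv2.imread('pics/w4.png');
a=cv2.resize(w[40:320,70:390],None,fx=2.5,fy=2.1,interpolation=3);cv2.imwrite('pics/crop4.png',a)
E
```

```text
tip [[0.52619554 0.00295811 0.111     ]] pocket [[0.53311104 0.0028192  0.04      ]] pred pix tip
[[114.96574516 262.5846659 ]
 [118.88887024 338.52547345]]
[[0.52491311 0.00599024 0.04      ]]
```

View pics/crop4.png

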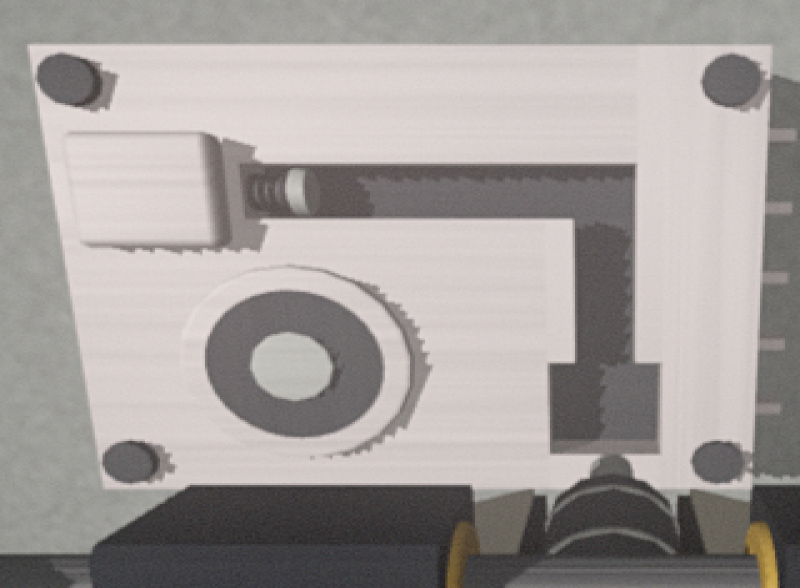

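```bash
python3 - <<'E'
from h import *
import pickle
s,c=pickle.load(open('w4.pkl','rb'));W=wrist(s,c)
k=lambda l:np.array(l)/(2.5,2.1)+(70,40)
T=np.array(s['tcp_pos']);R=np.array(s['tool_rot'])
n='pTL pTR pBR pBL in out l2a l2b l1a l1b'.split()
X=cast(k([(549,364),(658,364),(660,453),(551,453),(574.5,218),(636,163),(330,163),(330,218),(575,360),(634,360)]),*W,.04)
L=(X-T)@R
for a,l in zip(n,L):print(a,l.round(4))
print('pocket ctr tool',L[:4].mean(0),X[:4].mean(0))
h=cast(k([(27,44),(772,44)]),*W,.04);print(np.linalg.norm(h[1]-h[0]),(h[1]-h[0])@R)
E
```

```text
pTL [ 0.0173 -0.0176  0.1309]
pTR [0.0173 0.0146 0.1309]
pBR [-0.0154  0.0156  0.131 ]
pBL [-0.0154 -0.0175  0.131 ]
in [ 0.067  -0.0096  0.1308]
out [0.0846 0.0076 0.1308]
l2a [ 0.0846 -0.0773  0.1308]
l2b [ 0.067  -0.0786  0.1308]
l1a [ 0.0187 -0.0099  0.1309]
l1b [0.0187 0.0075 0.1309]
pocket ctr tool [ 0.00094968 -0.00123438  0.13094282] [0.52381674 0.00491287 0.04      ]
0.19937795166258718 [1.61081296e-04 1.99377859e-01 1.05348782e-04]
```

Call:
jog_arm:
  increments:
    - [[0,-0.001,0.01],[0,0,0],0.01]
    - [[0,0,0.01],[0,0,0],0.01]
    - [[0,0,0.01],[0,0,0],0.01]
    - [[0,0,0.01],[0,0,0],0.01]
    - [[0,0,0.01],[0,0,0],0.01]
    - [[0,0,0.008],[0,0,0],0.01]
    - [[0,0,0.006],[0,0,0],0.01]
    - [[0,0,0.005],[0,0,0],0.01]
    - [[0,0,0.004],[0,0,0],0.01]
    - [[0,0,0.004],[0,0,0],0.01]
    - [[0,0,0.004],[0,0,0],0.01]
    - [[0,0,0.003],[0,0,0],0.01]
    - [[0,0,0.001],[0,0,0],0.01]
    - [[0,0,0],[0,0,0],0.01]
    - [[0,0,0],[0,0,0],0.01]
    - [[0,0,0],[0,0,0],0.01]
    - [[0,0,0],[0,0,0],0.01]

```text
clock: 11.1
tcp_pos: [0.5239, 0.0053, 0.087]
tool_rot: [[0.931, 0.365, 0.0], [0.365, -0.931, 0.0], [0.001, 0.0, -1.0]]
force: [-0.5, 0.6, -1.4]
width: 0.0232
grasp_force: 40.0
```

Call:
jog_arm:
  increments:
    - [[0.003,0,0.0005],[0,0,0],0.01]
    - [[0.003,0,0.0005],[0,0,0],0.01]
    - [[0.003,0,0],[0,0,0],0.01]
    - [[0.003,0,0],[0,0,0],0.01]
    - [[0.003,0,0],[0,0,0],0.01]
    - [[0.003,0,0],[0,0,0],0.01]
    - [[0.003,0,0],[0,0,0],0.01]
    - [[0.003,0,0],[0,0,0],0.01]
    - [[0.003,0,0],[0,0,0],0.01]
    - [[0.003,0,0],[0,0,0],0.01]
    - [[0.003,0,0],[0,0,0],0.01]
    - [[0.003,0,0],[0,0,0],0.01]
    - [[0.003,0,0],[0,0,0],0.01]

```text
clock: 12.18
tcp_pos: [0.5602, 0.0196, 0.0857]
tool_rot: [[0.931, 0.365, -0.0], [0.365, -0.931, 0.0], [-0.0, -0.0, -1.0]]
force: [0.1, 0.4, -0.5]
width: 0.0236
grasp_force: 40.0
```

Call:
jog_arm:
  increments:
    - [[0.003,0,0],[0,0,0],0.01]
    - [[0.003,0,0],[0,0,0],0.01]
    - [[0.003,0,0],[0,0,0],0.01]
    - [[0.003,0,0],[0,0,0],0.01]
    - [[0.003,0,0],[0,0,0],0.01]
    - [[0.003,0,0],[0,0,0],0.01]
    - [[0.003,0,0],[0,0,0],0.01]
    - [[0.003,0,0],[0,0,0],0.01]
    - [[0.003,0,0],[0,0,0],0.01]
    - [[0.003,0,0],[0,0,0],0.01]
    - [[0.003,0,0],[0,0,0],0.01]
    - [[0.002,0,0],[0,0,0],0.01]
    - [[0,0,0],[0,0,0],0.01]
    - [[0,0,0],[0,0,0],0.01]
    - [[0,0,0],[0,0,0],0.01]

```text
clock: 13.43
tcp_pos: [0.5923, 0.0322, 0.0856]
tool_rot: [[0.931, 0.365, -0.0], [0.365, -0.931, -0.0], [-0.0, -0.0, -1.0]]
force: [-0.4, -1.0, -0.9]
width: 0.0236
grasp_force: 40.0
```

```bash
python3 look.py w5; python3 -c "
import numpy as np,pickle
s,c=pickle.load(open('w4.pkl','rb'));s5=pickle.load(open('w5.pkl','rb'))[0]
print((np.array(s5['tcp_pos'])-s['tcp_pos'])@np.array(s['tool_rot']),s5['force'])"
```

```text
13.4333 [0.5922968  0.03218826 0.08562547] [[ 9.30970483e-01  3.65094269e-01 -3.67045657e-04]
 [ 3.65094272e-01 -9.30970552e-01 -6.24811198e-05]
 [-3.64520197e-04 -7.58381886e-05 -9.99999931e-01]]
[ 0.07459773 -0.00161157  0.08521568] [-0.39580836 -0.99890106 -0.94884091]
```

Call:
jog_arm:
  increments:
    - [[0,-0.003,0],[0,0,0],0.01]
    - [[0,-0.003,0],[0,0,0],0.01]
    - [[0,-0.003,0],[0,0,0],0.01]
    - [[0,-0.003,0],[0,0,0],0.01]
    - [[0,-0.003,0],[0,0,0],0.01]
    - [[0,-0.003,0],[0,0,0],0.01]
    - [[0,-0.003,0],[0,0,0],0.01]
    - [[0,-0.003,0],[0,0,0],0.01]
    - [[0,-0.003,0],[0,0,0],0.01]
    - [[0,-0.003,0],[0,0,0],0.01]
    - [[0,-0.003,0],[0,0,0],0.01]
    - [[0,-0.003,0],[0,0,0],0.01]
    - [[0,-0.003,0],[0,0,0],0.01]

```text
clock: 14.57
tcp_pos: [0.5782, 0.0689, 0.0857]
tool_rot: [[0.931, 0.365, 0.0], [0.365, -0.931, 0.0], [0.0, -0.0, -1.0]]
force: [0.5, -0.5, -1.5]
width: 0.0236
grasp_force: 40.0
```

Call:
jog_arm:
  increments:
    - [[0,-0.003,0],[0,0,0],0.01]
    - [[0,-0.003,0],[0,0,0],0.01]
    - [[0,-0.003,0],[0,0,0],0.01]
    - [[0,-0.003,0],[0,0,0],0.01]
    - [[0,-0.003,0],[0,0,0],0.01]
    - [[0,-0.003,0],[0,0,0],0.01]
    - [[0,-0.003,0],[0,0,0],0.01]
    - [[0,-0.003,0],[0,0,0],0.01]
    - [[0,-0.003,0],[0,0,0],0.01]
    - [[0,-0.003,0],[0,0,0],0.01]
    - [[0,-0.003,0],[0,0,0],0.01]
    - [[0,-0.003,0],[0,0,0],0.01]
    - [[0,0,0],[0,0,0],0.01]
    - [[0,0,0],[0,0,0],0.01]
    - [[0,0,0],[0,0,0],0.01]

```text
clock: 15.82
tcp_pos: [0.5652, 0.102, 0.0858]
tool_rot: [[0.931, 0.365, 0.0], [0.365, -0.931, -0.0], [0.0, 0.0, -1.0]]
force: [0.4, 0.0, -0.7]
width: 0.0237
grasp_force: 40.0
```

Call:
jog_arm:
  increments:
    - [[0,-0.0015,0],[0,0,0],0.01]
    - [[0,-0.0015,0],[0,0,0],0.01]
    - [[0,-0.0015,0],[0,0,0],0.01]
    - [[0,-0.0015,0],[0,0,0],0.01]
    - [[0,-0.0015,0],[0,0,0],0.01]
    - [[0,-0.0015,0],[0,0,0],0.01]
    - [[0,-0.001,0],[0,0,0],0.01]
    - [[0,-0.001,0],[0,0,0],0.01]
    - [[0,0,0],[0,0,0],0.01]
    - [[0,0,0],[0,0,0],0.01]

```text
clock: 16.65
tcp_pos: [0.5613, 0.1119, 0.0857]
tool_rot: [[0.931, 0.365, 0.0], [0.365, -0.931, -0.001], [0.0, 0.001, -1.0]]
force: [1.7, -3.0, -2.0]
width: 0.0235
grasp_force: 40.0
```

Call:
jog_arm:
  increments:
    - [[0,-0.001,0],[0,0,0],0.01]
    - [[0,-0.001,0],[0,0,0],0.01]
    - [[0,-0.001,0],[0,0,0],0.01]
    - [[0,0,0],[0,0,0],0.01]
    - [[0,0,0],[0,0,0],0.01]

```text
clock: 17.07
tcp_pos: [0.5601, 0.1149, 0.0857]
tool_rot: [[0.931, 0.365, 0.0], [0.365, -0.931, -0.0], [0.0, 0.0, -1.0]]
force: [1.2, -4.0, -1.9]
width: 0.024
grasp_force: 40.0
```

Call:
jog_arm:
  increments:
    - [[0,-0.001,0],[0,0,0],0.01]
    - [[0,-0.001,0],[0,0,0],0.01]
    - [[0,0,0],[0,0,0],0.01]
    - [[0,0,0],[0,0,0],0.01]

```text
clock: 17.4
tcp_pos: [0.5594, 0.1167, 0.0857]
tool_rot: [[0.931, 0.365, 0.0], [0.365, -0.931, -0.0], [0.0, 0.0, -1.0]]
force: [2.1, -4.5, -2.7]
width: 0.0232
grasp_force: 40.0
```

Call:
jog_arm:
  increments:
    - [[0,-0.0005,0],[0,0,0],0.01]
    - [[0,-0.0005,0],[0,0,0],0.01]
    - [[0,0,0],[0,0,0],0.01]
    - [[0,0,0],[0,0,0],0.01]

```text
clock: 17.73
tcp_pos: [0.5591, 0.1174, 0.0857]
tool_rot: [[0.931, 0.365, 0.0], [0.365, -0.931, -0.001], [0.0, 0.001, -1.0]]
force: [3.0, -4.3, -1.9]
width: 0.0238
grasp_force: 40.0
```

Call:
jog_arm:
  increments:
    - [[0,-0.0005,0],[0,0,0],0.01]
    - [[0,0,0],[0,0,0],0.01]
    - [[0,0,0],[0,0,0],0.01]

```text
clock: 17.98
tcp_pos: [0.5589, 0.1178, 0.0857]
tool_rot: [[0.931, 0.365, 0.0], [0.365, -0.931, -0.001], [0.0, 0.001, -1.0]]
force: [2.7, -5.2, -2.2]
width: 0.0233
grasp_force: 40.0
```

Call:
jog_arm:
  increments:
    - [[0,-0.0005,0],[0,0,0],0.01]
    - [[0,0,0],[0,0,0],0.01]
    - [[0,0,0],[0,0,0],0.01]

```text
clock: 18.23
tcp_pos: [0.5588, 0.1182, 0.0857]
tool_rot: [[0.931, 0.365, 0.0], [0.365, -0.931, -0.001], [0.0, 0.001, -1.0]]
force: [2.2, -4.8, -1.3]
width: 0.0234
grasp_force: 40.0
```

Call:
jog_arm:
  increments:
    - [[0,-0.0005,0],[0,0,0],0.01]
    - [[0,0,0],[0,0,0],0.01]
    - [[0,0,0],[0,0,0],0.01]

```text
clock: 18.48
tcp_pos: [0.5586, 0.1186, 0.0858]
tool_rot: [[0.931, 0.365, 0.0], [0.365, -0.931, -0.001], [0.0, 0.001, -1.0]]
force: [2.6, -4.7, -1.4]
width: 0.0237
grasp_force: 40.0
```

Call:
jog_arm:
  increments:
    - [[0,-0.0005,0],[0,0,0],0.01]
    - [[0,0,0],[0,0,0],0.01]
    - [[0,0,0],[0,0,0],0.01]

```text
clock: 18.73
tcp_pos: [0.5585, 0.1189, 0.0857]
tool_rot: [[0.931, 0.365, 0.001], [0.365, -0.931, -0.001], [0.0, 0.001, -1.0]]
force: [2.3, -5.5, -2.0]
width: 0.0234
grasp_force: 40.0
```

Call:
jog_arm:
  increments:
    - [[0,-0.0005,0],[0,0,0],0.01]
    - [[0,0,0],[0,0,0],0.01]
    - [[0,0,0],[0,0,0],0.01]

```text
clock: 18.98
tcp_pos: [0.5585, 0.1189, 0.0858]
tool_rot: [[0.931, 0.364, 0.001], [0.364, -0.931, -0.001], [0.0, 0.002, -1.0]]
force: [2.6, -7.6, -2.3]
width: 0.0238
grasp_force: 40.0
```

Call:
jog_arm:
  increments:
    - [[0,-0.0005,0],[0,0,0],0.01]
    - [[0,0,0],[0,0,0],0.01]
    - [[0,0,0],[0,0,0],0.01]

```text
clock: 19.23
tcp_pos: [0.5585, 0.119, 0.0858]
tool_rot: [[0.931, 0.364, 0.001], [0.364, -0.931, -0.002], [0.0, 0.002, -1.0]]
force: [2.5, -7.2, -3.2]
width: 0.0234
grasp_force: 40.0
```

Call:
jog_arm:
  increments:
    - [[0,-0.0005,0],[0,0,0],0.01]
    - [[0,-0.0005,0],[0,0,0],0.01]
    - [[0,0,0],[0,0,0],0.01]
    - [[0,0,0],[0,0,0],0.01]

```text
clock: 19.57
tcp_pos: [0.5584, 0.1191, 0.0858]
tool_rot: [[0.932, 0.364, 0.002], [0.364, -0.932, -0.003], [0.001, 0.003, -1.0]]
force: [3.8, -8.1, -2.7]
width: 0.0236
grasp_force: 40.0
```

Call:
jog_arm:
  increments:
    - [[0,-0.0005,0],[0,0,0],0.01]
    - [[0,0,0],[0,0,0],0.01]
    - [[0,0,0],[0,0,0],0.01]
    - [[0,0,0],[0,0,0],0.01]

```text
clock: 19.9
tcp_pos: [0.5583, 0.1192, 0.0858]
tool_rot: [[0.932, 0.363, 0.002], [0.363, -0.932, -0.003], [0.001, 0.004, -1.0]]
force: [4.2, -9.5, -3.0]
width: 0.0231
grasp_force: 40.0
```

Call:
jog_arm:
  increments:
    - [[0,-0.0005,0],[0,0,0],0.01]
    - [[0,-0.0005,0],[0,0,0],0.01]
    - [[0,-0.0005,0],[0,0,0],0.01]
    - [[0,0,0],[0,0,0],0.01]
    - [[0,0,0],[0,0,0],0.01]
    - [[0,0,0],[0,0,0],0.01]
    - [[0,0,0],[0,0,0],0.01]
    - [[0,0,0],[0,0,0],0.01]
    - [[0,0,0],[0,0,0],0.01]
    - [[0,0,0],[0,0,0],0.01]
    - [[0,0,0],[0,0,0],0.01]
    - [[0,0,0],[0,0,0],0.01]

```text
clock: 20.9
tcp_pos: [0.5582, 0.1194, 0.0858]
tool_rot: [[0.932, 0.363, 0.003], [0.363, -0.932, -0.004], [0.001, 0.005, -1.0]]
force: [5.0, -11.5, -3.7]
width: 0.0234
grasp_force: 40.0
```

```bash
python3 look.py w6; python3 - <<'E'
import cv2,numpy as np
cv2.imwrite('pics/w6c.png',cv2.resize(cv2.imread('pics/w6.png')[40:320],(640,280)))
E
```

```text
20.9 [0.55822263 0.11938492 0.08579581] [[ 9.31974386e-01  3.62514712e-01  2.61293648e-03]
 [ 3.62523007e-01 -9.31965222e-01 -4.23024069e-03]
 [ 9.01641443e-04  4.88972556e-03 -9.99987639e-01]]
```

View pics/w6c.png

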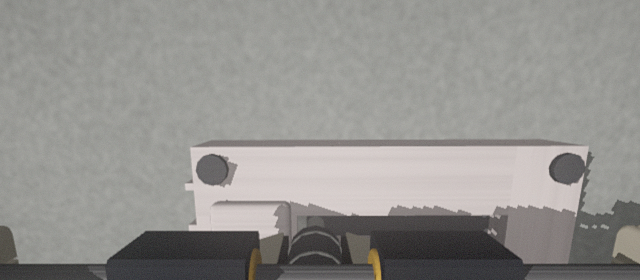

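```bash
python3 -c "
from rig import *
s=read_state();print(s['force'],s['grasp_force'],s['tcp_pos']);print(close_job())"
```

```text
[  4.80984581 -11.6005624   -3.28527124] 40.04110336303711 [0.55827304 0.11944874 0.08583389]
the job is handed in; nothing more can be done
None
```

The job is handed in: the probe traced the groove from the inlet pocket round the corner, and the arm ended still gripping it, pressing the plunger with about 12 N at what the force rise and travel show to be its hard stop; no verdict was returned.

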